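# Set and lock the depth rod in a carved stone recess

### The job

Push the depth gauge's rod gently down by its knob until its tip rests on the floor of the recess cut in the stone, without hammering or pressing hard on the fresh cut. Then, with the tip still resting there, lock it by turning the clamp lever clockwise all the way to its stop. Let go of everything, and leave the other tools and stones where they are.

Things in the scene. Friction and masses are not known exactly. Their poses are not given: they have to be found in the camera images.
- stand: Fixed depth gauge stand: steel base plate 150 x 100 x 16 mm, column 26 mm thick, 198 mm high, arm over the stone ending in a guide head (top 175 mm above the table). Origin on the table; x points away from the robot at yaw 0 (yaw varies by 0.25 rad), y runs along the arm from column (y = -30 mm) to upright rod (x = 0, y = 160 mm); z up.
- rod_knob (a point): Middle of the black round knob (32 mm across, 30 mm high) on the top end of the rod, 160 mm above the rod's tip. Grip it from above. A 20 mm steel collar 5 mm high sits right under the knob.
- rod: The gauge rod with its knob; origin at the centre of its lower end face (the tip), which starts 115 to 135 mm above the table and can be pushed down to 45 mm. The steel rod is 12 mm thick, slides straight up and down in the guide head (no turning needed) and stays wherever it is left, by guide friction: about 5 N pushes it down, about 11 N pulls it up.
- stone: Heavy pale stone block, 240 (x) x 190 (y) x 100 mm high, lying under the arm, too heavy to shift; origin at the centre of its underside. It has a recess in the middle of its top, open upwards.
- recess (a point): Centre of the recess's mouth, in the plane of the stone's top (100 mm above the table). The recess is 90 x 80 mm with upright walls and a level floor, 20 to 43 mm deep; no reading gives the depth, it must be felt with the rod. Above 25 N the tip marks the fresh cut. The rod always stands over the recess.
- clamp_pivot (a point): Point on the vertical turning axis of the clamp lever, at 190 mm above the table, on the guide head 35 mm from the rod on the stand's -x side.
- handle_mid (a point): Middle of the free part of the lever's upright black handle pin: 16 mm across, top 237 mm and middle 217 mm above the table, standing at the end of the flat steel lever (top face 189 mm above the table), 70 mm from the pivot axis.
- clamp (a joint): Clamp lever angle in rad: 0 is open, lever pointing along the stand's -x (to the robot); it grows as the lever is turned clockwise seen from above; 1.57 is the end stop and locked, lever pointing along the stand's +y. Starts between 0 and 0.35. About 3 to 4 N at the handle turns it; it stays where it is left.
- chisel: Loose steel chisel, 190 mm long, lying on the stone's top along its +y edge (away from the column); leave alone.
- mallet: Round wooden mallet, head 94 mm across, standing on its head, 215 mm high, beside the stand on the column's side; leave alone.
- offcut: Loose stone offcut, 70 x 50 x 35 mm, in front of the stand's base plate; leave alone.
- dustbrush: Dust brush lying on the table in front of the stone; leave alone.

How it is judged (in metres and radians):
On the way, in this order (a step that is already met when the one before it is completed fails the run):
1. the rod's tip rests on the recess floor (more than 0.5 N) while the clamp is still open (contact force between rod and stone above 0.5 N and value of joint clamp below 0.6 rad), for 0.2 s.
2. the clamp lever is turned to its stop with the tip still resting on the floor (contact force between rod and stone above 0.2 N and value of joint clamp above 1.47 rad), for 0.2 s.
At the end, for the whole second after the job is handed in: The rod's tip rests on the recess floor (contact force above 0.2 N), the clamp lever is within 0.1 rad of its stop, both are still, and both are released (all of step 2 and linear speed of rod below 0.005 m/s and velocity of joint clamp below 0.05 rad/s); the robot touches nothing.
It fails at once if the tip is pressed or knocked on the stone with more than 25 N (contact force between rod and stone above 25 N).
It fails at once if the clamp is turned well towards locked (past 0.9 rad) with the tip off the stone (value of joint clamp above 0.9 rad and contact force between rod and stone below 0.05 N).
It fails at once if the chisel, mallet, offcut or brush is moved more than 30 mm (distance of any of chisel, mallet, offcut, dustbrush from where it was at the start of the episode above 0.03 m).
It also fails if it takes over 69 s, if anything falls off the work surface, if the arm or the gripper's body presses on something with over 40 N, if the wrist force passes 120 N, or if a joint passes its speed limit or range.

### The arm

A 6-joint arm with a two-finger parallel gripper is mounted at the origin on the work surface. World frame = base frame: x ahead of the robot, y to its left, z up, the work surface at z = 0. Lengths are in mm, angles in degrees, forces in N, time in s.
With the tool pointing down it reaches from about 275 to 875 mm from the base axis. Payload 12.5 kg.
Tool frame: the origin (TCP) lies on the centre line of the jaws, within the pads' length; the fingertips stand 14 mm ahead of it and the grasp point (between the pads) lies 5 mm behind it; z points along the fingers, y is the line along which they close (so a half turn about z gives the same grasp; the last joint's range is limited). The gripper opens to 85 mm and grips with 20 to 120 N. Pads are 22 mm wide; open, the fingers measure 114 mm over their backs; the gripper's body (76 mm by 85 mm) begins 54 mm behind the grasp point. The pads swing forward as they close: fully open they stand 13 mm farther back than shut.
Start: joints at [62.705, 20.094, 94.641, -0, 65.266, -4.847], TCP at [209.987, 508.321, 245.29] pointing down, gripper open.
Joint ranges: [-157.81, 157.81], [-45, 120.19], [0.68, 151.7], [-89.99, 269.99], [4.06, 180], [-164.3, 164.3]. Speed limits (degrees/s): [127.2, 127.2, 159.86, 180, 180, 180].

### API

Orientations are given as [roll, pitch, yaw] about the fixed x, y, z axes, in that order (R = Rz(yaw) Ry(pitch) Rx(roll)).
In Python, from cell import bot, imaging, workorder, models gives the robot as it stands. The module is installed in compiled form; this text tells all that it offers.
- The arm moves only by the shell command python3 -m creep 'ROWS' [FORCE]. ROWS is a JSON object of lists of equal length, an entry for each row: "gripper": the finger opening in mm, from 0 to 85.4; "xyz": the shift along the tool's x, y, z in mm, a list of three; "turn": the turn, a rotation vector about the tool's x, y, z in degrees, a list of three. A call has 1 to 10 rows; each row is the pose to reach, as a shift and turn from the pose commanded when the call began, along the tool's axes at that moment; what a row does not reach only later rows make up. A row lasts 1/10 s, in which the tool goes at most 50 mm and 8.59 degrees, less where a joint would pass 70% of its speed; a pose out of reach is approached as far as the arm can. A call with a gripper value outside its range is refused whole. The fingers move at their own pace and stop on an object; FORCE is the grip in N (left out, the last holds). Time passes only in rows, so rows that repeat a pose let the fingers close. It gives the time, the measured TCP pose, the force, the opening and the grip force at its end, in the units of the state.
- bot.get_obs(): the state, without advancing time (a new reading comes with each control period).
- imaging.grab_frame(name): name is "side" or "top" or "wrist"; returns a dict with "color" (480x640x3 uint8, red, green, blue), "fov_y" (degrees; the focal length in pixels is half the picture's height over the tangent of half this angle, whatever the lens; pixels are square), "cx", "cy" (the principal point, pixels), "extrinsics" (4x4, takes a point from camera to world coordinates). Camera axes: x right, y down, z forward; pixel columns grow to the right and rows downward; lengths in mm; the calibration is good to about 2 mm. A picture is of the moment at which its call begins. There is no depth.
- workorder.finish_job(): hands the job in; it is judged then, once.
Trained networks look in a picture, given as the dict that the camera call returned (one of the last four; its "shot" number tells which), for a name from the list of things; names that differ only in an ending like _2 or _b are one class to them, and where a whole thing is asked for, a point or a joint stands for the part that bears it (a point fixed in the world has none). Each returns a list of dicts, best first, with "p" (0 to 1); they miss things now and then, are a little off and sometimes report something else, mostly with a low value. They report only what shows in the picture. A call takes as long as a camera call.
- models.find_in(picture, thing): "position" ([row, column] in pixels, amid what is visible of it).
- models.regions_of(picture, thing): "mask" (480x640 bool, what is visible of it) and "position" ([row, column] in pixels, amid what is visible of it).
- models.pinpoint(picture, thing): "position" ([row, column] in pixels: a listed point, or the origin of a listed thing).
The state is a dict: "time": time; "q": joint angles; "qvel": joint speeds; "joint_torque": joint torques, N m; "ee_pos": TCP position; "eef_rot": TCP orientation; "ft_force": force on the tool from outside, world axes, zero at the start; "moment": the same for the moment, N m; "opening": finger opening in mm; "grip_force": force on a finger pad.
Only numpy, scipy, OpenCV 4.12 (cv2) and the standard library are available. Lean on these libraries where they do the work, as an engineer would, in place of code of your own. Each camera call takes 0.05 s, during which the arm holds its last target. There are 200 camera calls.

## Working session

There is one attempt and no reset: what is moved stays moved. The work goes in short steps, Python scripts to look and compute and a shell command to move; the robot and the scene stay as the last step left them, time stands still between calls to the robot, and variables do not carry over. Pictures are saved under pics/ and viewed, at most 10 in all, crops included, and the job is handed in when it is done.

```bash
mkdir -p pics; cat > h.py <<'E'
from cell import bot, imaging, workorder, models
import numpy as np, cv2
def ray(f,rc):
    F=240/np.tan(np.radians(f["fov_y"])/2)
    d=np.array([(rc[1]-f["cx"])/F,(rc[0]-f["cy"])/F,1.]); E=np.array(f["extrinsics"])
    d=E[:3,:3]@d; return E[:3,3],d/np.linalg.norm(d)
def tri(rs):
    A=sum(np.eye(3)-np.outer(d,d) for o,d in rs); b=sum((np.eye(3)-np.outer(d,d))@o for o,d in rs)
    p=np.linalg.solve(A,b); return p,[np.linalg.norm(np.cross(p-o,d)) for o,d in rs]
def atz(r,z): o,d=r; return o+d*(z-o[2])/d[2]
E
python3 - <<'E'
from h import *
fr={n:imaging.grab_frame(n) for n in("side","top","wrist")}
for n,f in fr.items(): cv2.imwrite(f"pics/{n}0.png",f["color"][:,:,::-1])
cv2.imwrite("pics/both0.png",cv2.resize(np.vstack([np.hstack([fr["side"]["color"],fr["top"]["color"]]),np.hstack([fr["wrist"]["color"]]*2)])[:,:,::-1],(800,600),interpolation=cv2.INTER_AREA))
for t in("rod_knob","clamp_pivot","handle_mid","recess","stand","rod","stone"):
    rs=[]
    for n,f in fr.items():
        r=models.pinpoint(f,t)
        if r: print(t,n,np.round(r[0]["position"]),round(r[0]["p"],2)); rs.append(ray(f,r[0]["position"])) if r[0]["p"]>.4 else 0
    if len(rs)>1: p,e=tri(rs); print("  ",p.round(1),np.round(e,1))
print(bot.get_obs())
E
```

```text
rod_knob side [132. 376.] 0.73
rod_knob top [167. 217.] 0.74
   [663.6 101.8 291.4] [1.1 1.1]
clamp_pivot side [176. 355.] 0.97
clamp_pivot top [200. 220.] 0.68
   [626.9 112.9 181.8] [3.3 3.3]
handle_mid side [160. 320.] 0.85
handle_mid top [231. 209.] 0.59
   [556.9 127.4 219.3] [4.3 4.3]
recess side [207. 373.] 0.7
recess top [187. 232.] 0.59
   [670.2 101.5 103.9] [1.1 1.1]
stand side [296. 365.] 0.56
stand top [214. 302.] 0.98
   [626.5 -54.4   2.5] [3.5 3.5]
rod side [244. 259.] 0.35
rod top [188. 230.] 0.52
stone side [241. 369.] 0.88
stone top [198. 242.] 0.65
   [664.8  90.5  13.4] [3.9 3.9]
{'time': 1.2, 'q': array([ 6.27054587e+01,  2.00947955e+01,  9.46418160e+01,  1.12705789e-03,
        6.52671816e+01, -4.84684739e+00]), 'qvel': array([-0.05577355, -0.03119304, -0.03012394,  0.01515919, -0.06773799,
       -0.02002457]), 'joint_torque': array([ 3.81684531e-04, -5.06049192e+01, -2.91647172e+01, -1.26621444e-04,
        5.98463193e-04,  3.39698045e-05]), 'ee_pos': array([209.96880481, 508.3153104 , 245.27410843]), 'eef_rot': array([-1.79996307e+02, -1.34047213e-03,  1.57551834e+02]), 'ft_force': array([ 0.71831045, -0.1705441 ,  0.23695881]), 'moment': array([-0.01556634, -0.01111847, -0.01382808]), 'grip_force': 0.0, 'opening': 85.18196618444009}
```

View pics/both0.png

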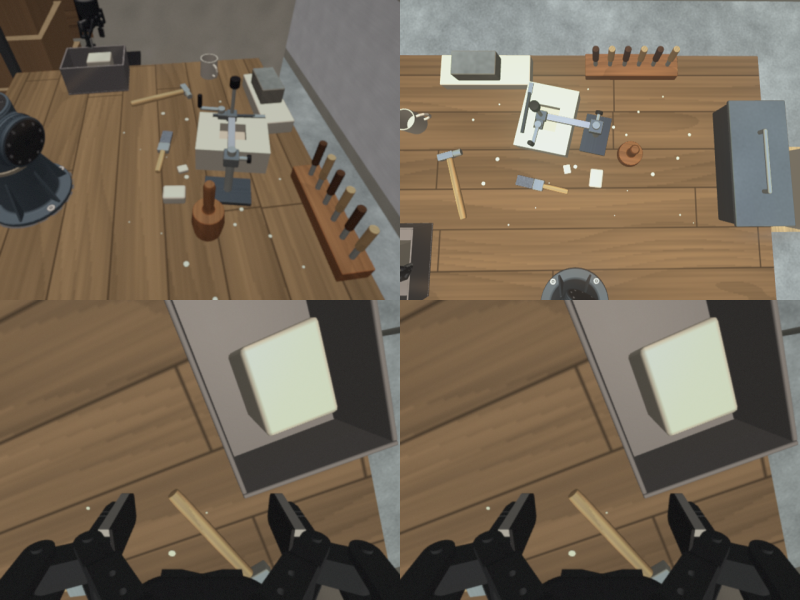

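The side/top views show the stand at the table's far middle (top image about [190,230]), with the knob clear above it. Next I go above it for a close look.

```bash
python3 -m creep '{"gripper":[0,0,0,0,0,0,0,0,0,0],"xyz":[[-46,-17,-13],[-92,-35,-26],[-138,-52,-39],[-184,-69,-52],[-230,-87,-65],[-276,-104,-78],[-322,-121,-90],[-368,-139,-103],[-413,-156,-116],[-459,-173,-129]],"turn":[[0,0,0],[0,0,0],[0,0,0],[0,0,0],[0,0,0],[0,0,0],[0,0,0],[0,0,0],[0,0,0],[0,0,0]]}' 20
```

```text
time: 2.2
ee_pos: [564.2, 176.2, 373.2]
eef_rot: [180.0, 0.0, 157.5]
ft_force: [0.3, 0.2, 0.5]
opening: -0.2
grip_force: 0.0
```

```bash
cat > look.py <<'E'
from h import *
import sys,json
k=sys.argv[1]; f=imaging.grab_frame("wrist"); cv2.imwrite(f"pics/w{k}.png",f["color"][:,:,::-1])
try: D=json.load(open("rays.json"))
except Exception: D={}
E=np.array(f["extrinsics"]); print("cam",E[:3,3].round(1))
for t in("rod_knob","clamp_pivot","handle_mid"):
    r=models.pinpoint(f,t)
    if r and r[0]["p"]>.35:
        o,d=ray(f,r[0]["position"]); D.setdefault(t,[]).append([list(o),list(d)])
        print(t,np.round(r[0]["position"]),round(r[0]["p"],2),"atz",atz((o,d),{"rod_knob":291,"clamp_pivot":190,"handle_mid":217}[t]).round(1))
    if len(D.get(t,[]))>1: p,e=tri([(np.array(o),np.array(d)) for o,d in D[t]]); print("  tri",p.round(1),np.round(e,1))
json.dump(D,open("rays.json","w"))
o=bot.get_obs(); print(o["ee_pos"].round(1),o["ft_force"].round(1),o["time"])
E
python3 look.py 1; python3 -m creep '{"gripper":[0,0,0,0],"xyz":[[-42,-16,-13],[-84,-32,-26],[-92,-35,-26],[-92,-35,-26]],"turn":[[0,0,0],[0,0,0],[0,0,0],[0,0,0]]}'; python3 look.py 2
```

```text
cam [487.4 208.2 500.1]
rod_knob [168. 110.] 0.66 atz [471.8  86.2 291. ]
clamp_pivot [296. 287.] 0.66 atz [628.7 114.3 190. ]
handle_mid [235. 267.] 0.79 atz [560.2 129.8 217. ]
[563.3 177.3 372.1] [-0.5  0.8 -1. ] 2.4
time: 2.8
ee_pos: [634.6, 110.7, 397.6]
eef_rot: [-180.0, -0.1, 157.5]
ft_force: [0.6, -0.6, -0.8]
opening: 0.1
grip_force: 0.0
cam [558.  142.8 524.6]
rod_knob [277. 329.] 0.9 atz [661.6 104.3 291. ]
  tri [517.  182.5 534.6] [48.8 48.8]
clamp_pivot [194. 323.] 0.8 atz [627.4 114.5 190. ]
  tri [627.  115.  193.2] [0.3 0.3]
handle_mid [117. 310.] 0.59 atz [560.6 130.4 217. ]
  tri [560.4 130.1 217.2] [0.4 0.4]
[633.6 111.9 398.3] [ 0.4 -0.1 -0.4] 3.0
```

View pics/w2.png

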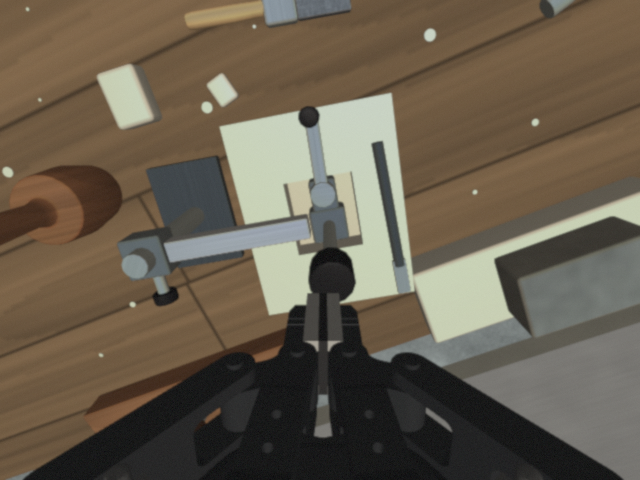

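The view shows the knob at [277,329], the pivot at [194,323], and the handle at [117,310], with the lever open. I'll push the knob top with the fingers closed.

```bash
python3 -m creep '{"gripper":[0,0,0,0,0],"xyz":[[-30,3,20],[-30,3,50],[-30,3,66],[-30,3,68],[-30,3,68]],"turn":[[0,0,0],[0,0,0],[0,0,0],[0,0,0],[0,0,0]]}'; python3 -m creep '{"gripper":[0,0,0,0,0,0,0],"xyz":[[0,0,2],[0,0,4],[0,0,6],[0,0,8],[0,0,10],[0,0,12],[0,0,12]],"turn":[[0,0,0],[0,0,0],[0,0,0],[0,0,0],[0,0,0],[0,0,0],[0,0,0]]}'
```

```text
time: 3.5
ee_pos: [663.2, 102.5, 331.0]
eef_rot: [180.0, 0.0, 157.6]
ft_force: [1.0, 0.5, 0.6]
opening: -0.1
grip_force: 0.0
time: 4.2
ee_pos: [663.5, 101.7, 318.0]
eef_rot: [-180.0, -0.0, 157.5]
ft_force: [0.4, -0.2, -0.0]
opening: 0.0
grip_force: 0.0
```

```bash
python3 -m creep '{"gripper":[0,0,0,0],"xyz":[[0,0,1],[0,0,2],[0,0,3],[0,0,4]],"turn":[[0,0,0],[0,0,0],[0,0,0],[0,0,0]]}';python3 -m creep '{"gripper":[0,0,0,0],"xyz":[[0,0,1],[0,0,2],[0,0,3],[0,0,4]],"turn":[[0,0,0],[0,0,0],[0,0,0],[0,0,0]]}'; python3 look.py 3
```

```text
time: 4.6
ee_pos: [663.7, 101.7, 315.2]
eef_rot: [180.0, 0.1, 157.6]
ft_force: [-1.4, 0.2, 4.9]
opening: 0.0
grip_force: 2.6
time: 5.0
ee_pos: [663.6, 101.8, 311.2]
eef_rot: [180.0, 0.1, 157.6]
ft_force: [-1.2, -0.7, 5.0]
opening: -0.1
grip_force: 2.6
cam [586.8 133.8 438.1]
rod_knob [288. 329.] 0.71 atz [657.4 107.6 291. ]
  tri [523.  172.4 537.8] [60.8 36.8 24.2]
clamp_pivot [180. 318.] 0.96 atz [628.4 113.5 190. ]
  tri [627.9 114.2 190.8] [0.5 0.7 0.7]
handle_mid [ 62. 297.] 0.93 atz [560.1 129.7 217. ]
  tri [560.3 130.  217.4] [0.2 0.5 0.3]
[663.6 101.7 310.9] [-1.4 -1.7  5. ] 5.2
```

View pics/w3.png

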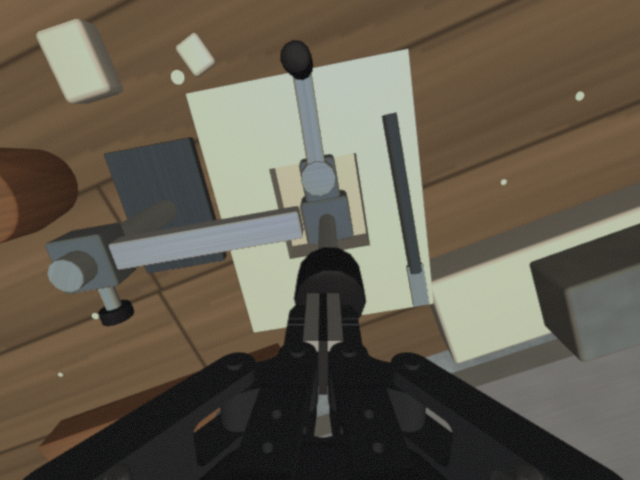

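The fingertips are centred on the knob ([290,330]) and pushing against 5 N of guide friction.

```bash
python3 -m creep '{"gripper":[0,0,0,0,0,0,0,0,0,0],"xyz":[[0,0,4],[0,0,8],[0,0,12],[0,0,16],[0,0,20],[0,0,24],[0,0,28],[0,0,32],[0,0,35],[0,0,36]],"turn":[[0,0,0],[0,0,0],[0,0,0],[0,0,0],[0,0,0],[0,0,0],[0,0,0],[0,0,0],[0,0,0],[0,0,0]]}';python3 -m creep '{"gripper":[0,0],"xyz":[[0,0,0.5],[0,0,1]],"turn":[[0,0,0],[0,0,0]]}'
```

```text
time: 6.2
ee_pos: [663.6, 101.7, 274.5]
eef_rot: [180.0, 0.0, 157.6]
ft_force: [-1.3, 0.2, 5.9]
opening: 0.1
grip_force: 2.6
time: 6.4
ee_pos: [663.6, 101.7, 273.7]
eef_rot: [180.0, 0.0, 157.6]
ft_force: [-1.9, -0.5, 4.5]
opening: -0.1
grip_force: 2.5
```

```bash
cat > ok.py <<'E'
from h import *
import sys
o=bot.get_obs(); f=o["ft_force"][2]; print(round(o["time"],1),o["ee_pos"][2].round(2),f.round(2)); sys.exit(f>7.5)
E
A="python3 ok.py"
python3 -m creep '{"gripper":[0],"xyz":[[0,0,0.5]],"turn":[[0,0,0]]}' >/dev/null && $A && python3 -m creep '{"gripper":[0],"xyz":[[0,0,0.5]],"turn":[[0,0,0]]}' >/dev/null && $A && python3 -m creep '{"gripper":[0],"xyz":[[0,0,0.5]],"turn":[[0,0,0]]}' >/dev/null && $A && python3 -m creep '{"gripper":[0],"xyz":[[0,0,0.5]],"turn":[[0,0,0]]}' >/dev/null && $A && python3 -m creep '{"gripper":[0],"xyz":[[0,0,0.5]],"turn":[[0,0,0]]}' >/dev/null && $A && python3 -m creep '{"gripper":[0],"xyz":[[0,0,0.5]],"turn":[[0,0,0]]}' >/dev/null && $A && python3 -m creep '{"gripper":[0],"xyz":[[0,0,0.5]],"turn":[[0,0,0]]}' >/dev/null && $A && python3 -m creep '{"gripper":[0],"xyz":[[0,0,0.5]],"turn":[[0,0,0]]}' >/dev/null && $A && python3 -m creep '{"gripper":[0],"xyz":[[0,0,0.5]],"turn":[[0,0,0]]}' >/dev/null && $A && python3 -m creep '{"gripper":[0],"xyz":[[0,0,0.5]],"turn":[[0,0,0]]}' >/dev/null && $A
```

```text
6.5 273.31 5.72False
```

```bash
sed -i 's/sys.exit(f>7.5)/sys.exit(int(f>7.5))/' ok.py
A="python3 ok.py"
python3 -m creep '{"gripper":[0],"xyz":[[0,0,0.6]],"turn":[[0,0,0]]}' >/dev/null && $A && python3 -m creep '{"gripper":[0],"xyz":[[0,0,0.6]],"turn":[[0,0,0]]}' >/dev/null && $A && python3 -m creep '{"gripper":[0],"xyz":[[0,0,0.6]],"turn":[[0,0,0]]}' >/dev/null && $A && python3 -m creep '{"gripper":[0],"xyz":[[0,0,0.6]],"turn":[[0,0,0]]}' >/dev/null && $A && python3 -m creep '{"gripper":[0],"xyz":[[0,0,0.6]],"turn":[[0,0,0]]}' >/dev/null && $A && python3 -m creep '{"gripper":[0],"xyz":[[0,0,0.6]],"turn":[[0,0,0]]}' >/dev/null && $A && python3 -m creep '{"gripper":[0],"xyz":[[0,0,0.6]],"turn":[[0,0,0]]}' >/dev/null && $A && python3 -m creep '{"gripper":[0],"xyz":[[0,0,0.6]],"turn":[[0,0,0]]}' >/dev/null && $A && python3 -m creep '{"gripper":[0],"xyz":[[0,0,0.6]],"turn":[[0,0,0]]}' >/dev/null && $A && python3 -m creep '{"gripper":[0],"xyz":[[0,0,0.6]],"turn":[[0,0,0]]}' >/dev/null && $A
```

```text
6.6 272.68 6.07
6.7 272.08 4.72
6.8 271.48 5.23
6.9 270.88 4.47
7.0 270.29 5.07
7.1 269.66 5.67
7.2 269.06 5.81
7.3 268.49 4.99
7.4 267.85 5.53
7.5 267.27 5.13
```

```bash
A="python3 ok.py"
python3 -m creep '{"gripper":[0],"xyz":[[0,0,0.6]],"turn":[[0,0,0]]}' >/dev/null && $A && python3 -m creep '{"gripper":[0],"xyz":[[0,0,0.6]],"turn":[[0,0,0]]}' >/dev/null && $A && python3 -m creep '{"gripper":[0],"xyz":[[0,0,0.6]],"turn":[[0,0,0]]}' >/dev/null && $A && python3 -m creep '{"gripper":[0],"xyz":[[0,0,0.6]],"turn":[[0,0,0]]}' >/dev/null && $A && python3 -m creep '{"gripper":[0],"xyz":[[0,0,0.6]],"turn":[[0,0,0]]}' >/dev/null && $A && python3 -m creep '{"gripper":[0],"xyz":[[0,0,0.6]],"turn":[[0,0,0]]}' >/dev/null && $A && python3 -m creep '{"gripper":[0],"xyz":[[0,0,0.6]],"turn":[[0,0,0]]}' >/dev/null && $A && python3 -m creep '{"gripper":[0],"xyz":[[0,0,0.6]],"turn":[[0,0,0]]}' >/dev/null && $A && python3 -m creep '{"gripper":[0],"xyz":[[0,0,0.6]],"turn":[[0,0,0]]}' >/dev/null && $A && python3 -m creep '{"gripper":[0],"xyz":[[0,0,0.6]],"turn":[[0,0,0]]}' >/dev/null && $A && python3 -m creep '{"gripper":[0],"xyz":[[0,0,0.6]],"turn":[[0,0,0]]}' >/dev/null && $A && python3 -m creep '{"gripper":[0],"xyz":[[0,0,0.6]],"turn":[[0,0,0]]}' >/dev/null && $A && python3 -m creep '{"gripper":[0],"xyz":[[0,0,0.6]],"turn":[[0,0,0]]}' >/dev/null && $A && python3 -m creep '{"gripper":[0],"xyz":[[0,0,0.6]],"turn":[[0,0,0]]}' >/dev/null && $A && python3 -m creep '{"gripper":[0],"xyz":[[0,0,0.6]],"turn":[[0,0,0]]}' >/dev/null && $A && python3 -m creep '{"gripper":[0],"xyz":[[0,0,0.6]],"turn":[[0,0,0]]}' >/dev/null && $A
```

```text
7.6 266.67 5.38
7.7 266.08 4.6
7.8 265.48 4.62
7.9 264.89 4.83
8.0 264.26 5.05
8.1 263.68 4.84
8.2 263.08 4.58
8.3 262.5 5.62
8.4 261.88 4.62
8.5 261.27 4.65
8.6 260.64 5.73
8.7 260.1 5.33
8.8 259.44 5.02
8.9 258.88 6.04
9.0 258.27 5.65
9.1 257.66 5.13
```

```bash
A="python3 ok.py"
python3 -m creep '{"gripper":[0],"xyz":[[0,0,0.6]],"turn":[[0,0,0]]}' >/dev/null && $A && python3 -m creep '{"gripper":[0],"xyz":[[0,0,0.6]],"turn":[[0,0,0]]}' >/dev/null && $A && python3 -m creep '{"gripper":[0],"xyz":[[0,0,0.6]],"turn":[[0,0,0]]}' >/dev/null && $A && python3 -m creep '{"gripper":[0],"xyz":[[0,0,0.6]],"turn":[[0,0,0]]}' >/dev/null && $A && python3 -m creep '{"gripper":[0],"xyz":[[0,0,0.6]],"turn":[[0,0,0]]}' >/dev/null && $A && python3 -m creep '{"gripper":[0],"xyz":[[0,0,0.6]],"turn":[[0,0,0]]}' >/dev/null && $A && python3 -m creep '{"gripper":[0],"xyz":[[0,0,0.6]],"turn":[[0,0,0]]}' >/dev/null && $A && python3 -m creep '{"gripper":[0],"xyz":[[0,0,0.6]],"turn":[[0,0,0]]}' >/dev/null && $A && python3 -m creep '{"gripper":[0],"xyz":[[0,0,0.6]],"turn":[[0,0,0]]}' >/dev/null && $A && python3 -m creep '{"gripper":[0],"xyz":[[0,0,0.6]],"turn":[[0,0,0]]}' >/dev/null && $A && python3 -m creep '{"gripper":[0],"xyz":[[0,0,0.6]],"turn":[[0,0,0]]}' >/dev/null && $A && python3 -m creep '{"gripper":[0],"xyz":[[0,0,0.6]],"turn":[[0,0,0]]}' >/dev/null && $A && python3 -m creep '{"gripper":[0],"xyz":[[0,0,0.6]],"turn":[[0,0,0]]}' >/dev/null && $A && python3 -m creep '{"gripper":[0],"xyz":[[0,0,0.6]],"turn":[[0,0,0]]}' >/dev/null && $A && python3 -m creep '{"gripper":[0],"xyz":[[0,0,0.6]],"turn":[[0,0,0]]}' >/dev/null && $A && python3 -m creep '{"gripper":[0],"xyz":[[0,0,0.6]],"turn":[[0,0,0]]}' >/dev/null && $A
```

```text
9.2 257.06 5.69
9.3 256.46 4.18
9.4 255.87 3.79
9.5 255.28 5.23
9.6 254.69 4.63
9.7 254.07 5.0
9.8 253.49 4.09
9.9 252.85 5.0
10.0 252.28 4.82
10.1 251.72 9.49
```

```bash
python3 -m creep '{"gripper":[0,0],"xyz":[[0,0,0.2],[0,0,0.2]],"turn":[[0,0,0],[0,0,0]]}' >/dev/null; python3 ok.py; python3 -m creep '{"gripper":[0,0,0],"xyz":[[0,0,0.2],[0,0,0.2],[0,0,0.2]],"turn":[[0,0,0],[0,0,0],[0,0,0]]}' >/dev/null; python3 ok.py
```

```text
10.3 251.73 6.66
10.6 251.73 8.35
```

```bash
python3 -m creep '{"gripper":[0,0,0],"xyz":[[0,0,0.2],[0,0,0.4],[0,0,0.4]],"turn":[[0,0,0],[0,0,0],[0,0,0]]}' >/dev/null; python3 ok.py; python3 -m creep '{"gripper":[0,0,0],"xyz":[[0,0,0.2],[0,0,0.4],[0,0,0.4]],"turn":[[0,0,0],[0,0,0],[0,0,0]]}' >/dev/null; python3 ok.py
```

```text
10.9 251.7 9.46
11.2 251.67 12.25
```

```bash
python3 -m creep '{"gripper":[0,0,0,0,0,0,0,40,40,40],"xyz":[[0,0,-1],[0,0,-3],[0,0,-15],[0,0,-50],[27,-3,-60],[70,-9,-60],[106,-13,-60],[106,-13,-60],[106,-13,-60],[106,-13,-60]],"turn":[[0,0,0],[0,0,0],[0,0,0],[0,0,0],[0,0,0],[0,0,0],[0,0,0],[0,0,-5],[0,0,-9],[0,0,-9]]}'; python3 look.py 4; python3 -c "
from h import *
fr={n:imaging.grab_frame(n) for n in('side','top')}
for t in('rod_knob','handle_mid'):
    print(t,tri([ray(f,models.pinpoint(f,t)[0]['position']) for f in fr.values()]))"
```

```text
time: 12.2
ee_pos: [560.6, 130.3, 310.9]
eef_rot: [180.0, 0.0, 166.6]
ft_force: [-0.1, 0.9, 0.5]
opening: 39.7
grip_force: 0.0
cam [479.7 149.8 437.8]
rod_knob [385. 322.] 0.63 atz [603.1 120.3 291. ]
  tri [530.6 149.4 455.2] [55.2 55.1 44.2 50.2]
clamp_pivot [321. 322.] 0.77 atz [629.8 113.8 190. ]
  tri [627.5 114.5 192.9] [0.7 0.7 0.8 0.5]
handle_mid [244. 326.] 0.84 atz [559.9 132.5 217. ]
  tri [560.2 130.6 217.1] [0.8 0.5 0.9 2. ]
[560.8 130.1 310.2] [-0.1 -0.7 -0.2] 12.4
rod_knob (array([659.76826896, 100.37940861, 228.25796967]), [np.float64(2.825301227146686), np.float64(2.8253012271466043)])Traceback (most recent call last):
  File "<string>", line 5, in <module>
    print(t,tri([ray(f,models.pinpoint(f,t)[0]['position']) for f in fr.values()]))
                       ~~~~~~~~~~~~~~~~~~~~^^^
IndexError: list index out of range
```

View pics/w4.png

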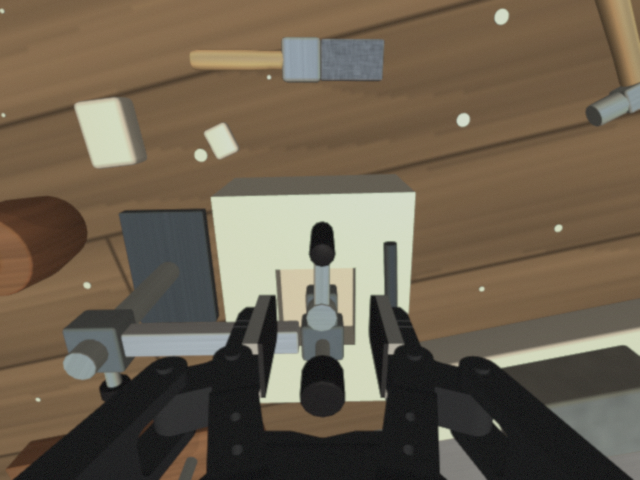

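The handle at [244,322] lies on the jaws' centre line, and the rod has stayed down. I descend around the pin.

```bash
python3 -m creep '{"gripper":[40,40,40,40,40,40,40,40],"xyz":[[0,0,30],[0,0,55],[0,0,70],[0,0,80],[0,0,88],[0,0,95],[0,0,97],[0,0,97]],"turn":[[0,0,0],[0,0,0],[0,0,0],[0,0,0],[0,0,0],[0,0,0],[0,0,0],[0,0,0]]}'; python3 -m creep '{"gripper":[24,24,24],"xyz":[[0,0,0],[0,0,0],[0,0,0]],"turn":[[0,0,0],[0,0,0],[0,0,0]]}'; python3 - <<'E'
import numpy as np
# tool frame: at start tool x = toward pivot reversed (radially out), y tangential cw, centre at [-70,0]
for a in range(0,104,8): 
    t=np.radians(a); print(a,np.round([-70+70*np.cos(t),70*np.sin(t)],0))
E
```

```text
time: 13.5
ee_pos: [560.7, 130.2, 213.3]
eef_rot: [180.0, 0.0, 166.6]
ft_force: [0.2, 0.3, 0.1]
opening: 40.5
grip_force: 0.0
time: 13.8
ee_pos: [560.8, 130.2, 213.5]
eef_rot: [180.0, 0.0, 166.6]
ft_force: [-0.3, 0.3, -0.5]
opening: 24.0
grip_force: 0.0
0 [0. 0.]
8 [-1. 10.]
16 [-3. 19.]
24 [-6. 28.]
32 [-11.  37.]
40 [-16.  45.]
48 [-23.  52.]
56 [-31.  58.]
64 [-39.  63.]
72 [-48.  67.]
80 [-58.  69.]
88 [-68.  70.]
96 [-77.  70.]
```

```bash
python3 -m creep '{"gripper":[24,24,24,24,24,24,24,24,24,24],"xyz":[[0,5,0],[-1,10,0],[-2,15,0],[-3,19,0],[-4.2,24,0],[-6,28.5,0],[-8.2,33,0],[-10.6,37,0],[-13.4,41,0],[-16.4,45,0]],"turn":[[0,0,4],[0,0,8],[0,0,12],[0,0,16],[0,0,20],[0,0,24],[0,0,28],[0,0,32],[0,0,36],[0,0,40]]}'; python3 look.py 5
```

```text
time: 14.8
ee_pos: [587.1, 169.7, 213.2]
eef_rot: [-179.9, 0.0, 126.4]
ft_force: [-0.9, -4.9, 0.8]
opening: 24.0
grip_force: 1.6
cam [538.1 237.3 340.2]
  tri [530.6 149.4 455.2] [55.2 55.1 44.2 50.2]
clamp_pivot [418. 320.] 0.71 atz [626.5 115.2 190. ]
  tri [628.3 114.1 189.7] [0.5 0.9 0.6 1.5 1.4]
handle_mid [334. 311.] 0.88 atz [583.3 168.2 217. ]
  tri [568.7 133.7 195.7] [10.2  9.  12.   3.  31.6]
[587.  170.2 213.2] [ 0.1 -0.2 -0.9] 15.0
```

View pics/w5.png

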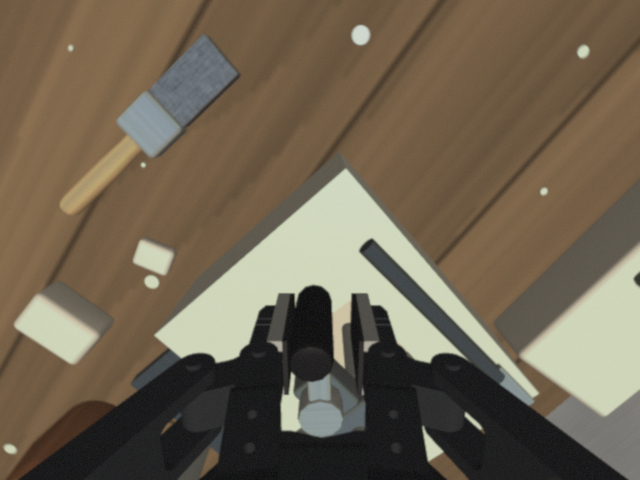

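The pin sits between the pads at [330,313] and the lever follows. I continue.

```bash
python3 -m creep '{"gripper":[24,24,24,24,24,24,24,24,24,24],"xyz":[[0,5,0],[-1,10,0],[-2,15,0],[-3,19,0],[-4.2,24,0],[-6,28.5,0],[-8.2,33,0],[-10.6,37,0],[-13.4,41,0],[-16.4,45,0]],"turn":[[0,0,4],[0,0,8],[0,0,12],[0,0,16],[0,0,20],[0,0,24],[0,0,28],[0,0,32],[0,0,36],[0,0,40]]}'; python3 -m creep '{"gripper":[24,24,24,24,24],"xyz":[[0,3,0],[-0.4,6,0],[-1,9,0],[-2,12,0],[-2,12,0]],"turn":[[0,0,2],[0,0,4],[0,0,7],[0,0,10],[0,0,10]]}'
```

```text
time: 16.0
ee_pos: [632.5, 183.4, 213.0]
eef_rot: [-179.9, 0.0, 86.5]
ft_force: [-3.9, -1.6, 0.3]
opening: 24.2
grip_force: 1.6
time: 16.5
ee_pos: [644.6, 181.3, 213.0]
eef_rot: [-180.0, -0.0, 76.6]
ft_force: [-1.0, 0.5, -0.5]
opening: 23.9
grip_force: 0.7
```

Now small tangential steps until the stop is felt.

```bash
python3 -m creep '{"gripper":[24,24,24],"xyz":[[0,1,0],[0,2,0],[0,2,0]],"turn":[[0,0,1],[0,0,2],[0,0,2]]}'|grep -E "ee_pos|ft"; python3 -m creep '{"gripper":[24,24,24],"xyz":[[0,1,0],[0,2,0],[0,2,0]],"turn":[[0,0,1],[0,0,2],[0,0,2]]}'|grep -E "ee_pos|ft"; python3 -m creep '{"gripper":[24,24],"xyz":[[0,1,0],[0,1,0]],"turn":[[0,0,0],[0,0,0]]}'|grep -E "ee_pos|ft"
```

```text
ee_pos: [645.7, 180.7, 213.0]
ft_force: [-9.5, 1.8, 2.2]
ee_pos: [645.8, 180.4, 212.8]
ft_force: [-21.3, 1.1, 7.4]
ee_pos: [645.9, 180.4, 212.7]
ft_force: [-26.0, 2.9, 9.6]
```

```bash
python3 -m creep '{"gripper":[24,24,40,40,40,40,40,40,40,40],"xyz":[[0,-4,0],[0,-8,0],[0,-8,0],[0,-8,0],[0,-8,-10],[0,-8,-40],[0,-8,-85],[0,-8,-130],[0,-8,-130],[0,-8,-130]],"turn":[[0,0,0],[0,0,0],[0,0,0],[0,0,0],[0,0,0],[0,0,0],[0,0,0],[0,0,0],[0,0,0],[0,0,0]]}'; python3 look.py 6
```

```text
time: 18.3
ee_pos: [642.3, 182.1, 344.6]
eef_rot: [179.9, -0.1, 72.5]
ft_force: [0.7, 0.8, -0.9]
opening: 40.2
grip_force: 0.0
cam [667.8 262.  471.7]
rod_knob [315. 376.] 0.7 atz [664.2 149.7 291. ]
  tri [590.6 134.4 354.6] [113.9  42.6  35.1  31.8  87.8]
clamp_pivot [299. 330.] 0.89 atz [628.4 113.8 190. ]
  tri [628.3 114.  189.8] [0.5 0.9 0.6 1.5 1.5 0.3]
handle_mid [232. 320.] 0.58 atz [641.5 182.1 217. ]
  tri [585.7 130.8 148.9] [21.3 24.7 33.7  3.7 21.4 55.4]
[641.7 182.  341.8] [-0.3  0.3 -0.2] 18.5
```

View pics/w6.png

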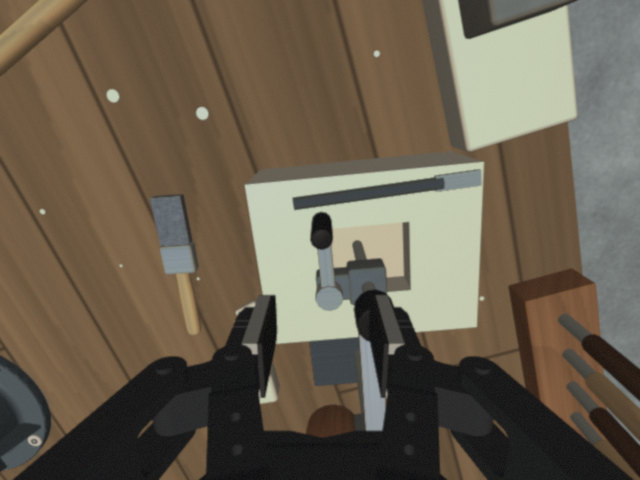

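The lever points along the stand's +y (handle [232,320], pivot [299,330]). The stop was felt, everything is clear of the gripper, and the other tools haven't moved.

```bash
python3 -c "
from cell import workorder
print(workorder.finish_job())"
```

```text
the job is handed in; nothing more can be done
None
```

The rod was pushed down until its tip pressed lightly on the recess floor (about 7 N by wrist force), the clamp was turned until I felt its stop, and everything was released; the job is handed in, but no verdict came back.

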